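# Clear the paint mixer's deck and press the splined pot home

### The arm

A 6-joint arm with a two-finger parallel gripper is mounted at the origin on the work surface. World frame = base frame: x ahead of the robot, y to its left, z up, the work surface at z = 0. Lengths are in mm, angles in rad, forces in N, time in s.
With the tool pointing down it reaches from about 275 to 1000 mm from the base axis. Payload 8.4 kg.
Tool frame: the origin (TCP) lies at the very end of the fingers, on their centre line; the grasp point (between the pads) lies 19 mm behind it; z points along the fingers, y is the direction in which the jaws open and shut (so a half turn about z gives the same grasp; the last joint's range is limited). The gripper opens to 85 mm and grips with 20 to 120 N. Pads are 22 mm wide; open, the fingers measure 114 mm over their backs; the gripper's body (76 mm by 85 mm) begins 54 mm behind the grasp point. The pads swing forward as they close: fully open they stand 13 mm farther back than shut.
Start: joints at [1.21, 0.353, 1.633, -0, 1.155, -0.002], TCP at [219.468, 585.202, 231.281] pointing down, gripper open.
Joint ranges: [-2.63, 2.63], [-0.92, 2.1], [0.06, 2.66], [-1.3, 4.44], [0, 2.69], [-3.02, 3.02]. Speed limits (rad/s): [2.22, 2.22, 2.79, 3.14, 3.14, 3.14].

### API

Orientations are given as [roll, pitch, yaw] about the fixed x, y, z axes, in that order (R = Rz(yaw) Ry(pitch) Rx(roll)).
In Python, from rig import r gives the robot as it stands.
- The arm moves only by the tool move_arm, never from a script. Its argument "increments" is a list of rows, each an object of numbers: "tx", "ty", "tz": the shift along the tool's x, y, z in cm; "rx", "ry", "rz": the turn, a rotation vector about the tool's x, y, z in degrees; "gripper": the gripper's target within -1 to 1 (fully open at 1, half-way at 0, shut at -1). A call has 1 to 12 rows; each row shifts and turns the commanded pose from where the row before left it, along the tool's axes as they then stand; what a row does not reach is not made up. A row lasts 1/10 s, in which the tool goes at most 50 mm and 8.59 degrees, less where a joint would pass 70% of its speed; a pose out of reach is approached as far as the arm can. A call is refused whole if a number of a shift passes 5 or a number of a turn 8.59, either way. A call with a gripper value outside its range is refused whole. The fingers move at their own pace and stop on an object; "squeeze" is the grip in N (left out, the last holds). Time passes only in rows, so rows that do not move let the fingers close. It gives the time, the measured TCP pose, the force and the opening at its end, in the units of the state.
- r.sense(): the state, without advancing time (a new reading comes with each control period).
- r.grab_frame(name): name is "side" or "top" or "wrist"; returns (picture, depth): 480x640x3 uint8, red, green, blue; 480x640 float32, mm along the optical axis (not along the pixel's ray), 0 where there is no reading.
- r.camera_model(name): a dict with "fx", "fy", "cx", "cy" (pixels), "k1" (the pictures are not rectified: a ray, as slopes to the right and down, at radius r is drawn at 1 + k1 r^2 times it, then the intrinsics apply), "R" (3x3) and "t" (3): a world point X has camera coordinates R X + t; the wrist camera has in their place "hand_eye" (4x4, takes a point from camera to tool coordinates, whose origin is the TCP and whose axes are the flange's). Camera axes: x right, y down, z forward; pixel columns grow to the right and rows downward; lengths in mm; the calibration is good to about 2 mm. A picture is of the moment at which its call begins: read the wrist's pose just before it. camera_model takes no time and is no camera call.
- r.sign_off(): hands the job in, once; it reports no verdict.
Trained networks look in the newest picture that a camera, given by its name, has taken for a name from the list of things; names that differ only in an ending like _2 or _b are one class to them, and where a whole thing is asked for, a point or a joint stands for the part that bears it (a point fixed in the world has none). Each returns a list of dicts, best first, with "confidence" (0 to 1); they miss things now and then, are a little off and sometimes report something else, mostly with a low value. They report only what shows in the picture. A call takes as long as a camera call. They do not tell look-alikes from the thing itself.
- r.cut_out(query, camera): "mask" (480x640 bool, what is visible of it) and "bbox" ([left, top, right, bottom] in pixels, round what is visible of it).
- r.place_of(query, camera): "location" ([row, column] in pixels: a listed point, or the origin of a listed thing).
The state is a dict: "clock": time; "qpos": joint angles; "qvel": joint speeds; "joint_efforts": joint torques, N m; "eef_pos": TCP position; "tcp_rot": TCP orientation; "contact_force": force on the tool from outside, world axes, zero at the start; "wrist_torque": the same for the moment, N m; "opening": opening from 0.0 (shut) to 1.0 (fully open).
Only numpy, scipy, OpenCV 4.12 (cv2) and the standard library are available. Lean on these libraries where they do the work, as an engineer would, in place of code of your own. Each camera call takes 0.05 s, during which the arm holds its last target. There are 200 camera calls.

### The job

Holding the green scraper block, wipe all four gravel chips off the white mixer's deck onto the table (do not push them with the gripper or the pot), then set the scraper down on the table clear of the mixer. Then take the mixing pot from its stand by its square yellow cap, turn it until its cross-shaped stem meshes with the slot in the mixer's drive plate, slide it fully home against the spring, and finish while still holding it there pressed firmly down. Leave the jar, bottle, paint box, brush, tape and dish where they are.

Things in the scene. Friction and masses are not known exactly. Their poses are not given: they have to be found in the camera images.
- mixer: Flat white table mixer, 160 x 160 mm, 50 mm high, fixed. Origin: centre of its underside; x and y along its sides. The deck (z = 50 mm in its frame) is flat, with no rim; a round dark steel drive plate 74 mm across is set flush in its middle.
- drive_top (a point): Centre of the drive plate's upper face, level with the deck. The plate's cross-shaped slot has its arms along this point's x and y: each bar 34 mm long, 12.5 mm wide, over 20 mm deep. The plate can turn about the vertical but friction of 0.15 N m holds it. The red cross 3 mm down in the slot is the sprung plunger.
- plunger (a joint): Sprung plunger in the slot, m pressed down: 0 at rest (its top 3 mm below the deck), 0.012 when the pot is fully home (pot's underside on the plate), stop at 0.014. Spring about 6 N at rest, 10 N at home, more than the pot's weight: it lifts the pot again unless the pot is kept pressed.
- pot: Closed pot, 0.2 kg: blue, 64 mm wide at the foot, 42 mm high; on it a square yellow grip cap 36 x 36 mm, z = 42 to 80 mm. Origin: centre of the round body's underside. Below, a black cross-shaped stem down to z = -15 mm: two bars 30 x 8 mm along x and y, parallel to the cap's flats, tapered over the last 3 mm; fits the slot in any of four quarter turns. Starts upright in the stand at any yaw.
- stand: Wooden stand 90 x 90 mm, 25 mm high, fixed, with a round 37 mm hole in which the pot's stem hangs; the pot's underside rests on its top. Origin: centre of its underside.
- scraper: Scraper block standing on its rubber foot: foot 120 mm (x) by 30 mm (y) by 15 mm high, above it a green handle 100 mm (x) by 22 mm (y) up to 60 mm. About 0.12 kg. Origin: centre of the underside of the foot; x along its length. Grip it across the 22 mm.
- chip1: Loose gravel chip 24 x 20 x 12 mm, about 14 g, lying flat on the mixer's deck within 50 mm of its middle. Origin: centre of its underside.
- chip2: Loose gravel chip 24 x 20 x 12 mm, about 14 g, lying flat on the mixer's deck within 50 mm of its middle. Origin: centre of its underside.
- chip3: Loose gravel chip 24 x 20 x 12 mm, about 14 g, lying flat on the mixer's deck within 50 mm of its middle. Origin: centre of its underside.
- chip4: Loose gravel chip 24 x 20 x 12 mm, about 14 g, lying flat on the mixer's deck within 50 mm of its middle. Origin: centre of its underside.
- jar: Bystander: steel jar of dark water, 80 mm across, 85 mm high. Origin: centre of its underside.
- bottle: Bystander: amber bottle, 52 mm across, 120 mm high. Origin: centre of its underside.
- paintbox: Bystander: white watercolour box 130 x 110 x 18 mm. Origin: centre of its underside.
- brush: Bystander: brush lying along its x, 200 mm long. Origin: on its underside.
- tape: Bystander: roll of yellow tape lying flat, 68 mm across, 18 mm high. Origin: centre of its underside.
- dish: Bystander: white dish, 72 mm across, 28 mm high. Origin: centre of its underside.
Things that resemble listed ones, but are neither listed nor needed, are in the scene too. What is shaped like the pot but purple is not meant. What is shaped like the scraper but purple is not meant.

How it is judged:
By the outcome, as a careful person would: the job done as asked, in the order asked, and still so for the second after the job is handed in, while the arm keeps its last pose, push and grip.
It also fails if it takes over 61 s, if anything falls off the work surface, if the arm or the gripper's body presses on something with over 40 N, if the wrist force passes 120 N, or if a joint passes its speed limit or range.

## Working session

There is one attempt and no reset: what is moved stays moved. The work goes in short steps, Python scripts to look and compute and a tool call to move; the robot and the scene stay as the last step left them, time stands still between calls to the robot, and variables do not carry over. Pictures are saved under pics/ and viewed, about 8 in all and at most 12, crops included, and the job is handed in when it is done.

Besides the shell and the picture viewer there is one more tool, called after "Call:" as a command line: name --argument value ..., lists and objects as JSON in quotes. move_arm: Moves the arm, as the interface text tells. Its arguments: {"type":"object","properties":{"increments":{"type":"array","items":{"type":"object","properties":{"tx":{"type":"number"},"ty":{"type":"number"},"tz":{"type":"number"},"rx":{"type":"number"},"ry":{"type":"number"},"rz":{"type":"number"},"gripper":{"type":"number"}}}},"squeeze":{"type":"number"}},"required":["increments"]}

```bash
mkdir -p pics; ls
cat > h.py <<'E'
import numpy as np, cv2
from rig import r
def save(n,im): cv2.imwrite('pics/'+n, cv2.cvtColor(im,cv2.COLOR_RGB2BGR))
E
python3 - <<'E'
from h import *
s=r.sense(); print({k:np.round(v,3) for k,v in s.items()})
a,d=r.grab_frame("top"); b,e=r.grab_frame("side")
np.savez('f0.npz',a=a,d=d,b=b,e=e)
save('top0.png',a); save('side0.png',b)
for c in("top","side"):
  m=r.camera_model(c); print(c,{k:np.round(v,4).tolist() for k,v in m.items()})
print(r.camera_model("wrist"))
for q in ["mixer","pot","stand","scraper","drive_top","chip1"]:
  print(q,[(np.round(x['location']).tolist(),round(x['confidence'],2)) for x in r.place_of(q,"top")])
E
```

```text
pics
{'clock': np.float64(0.0), 'qpos': array([ 1.21 ,  0.354,  1.634, -0.   ,  1.155, -0.002]), 'qvel': array([ 0.   ,  0.   ,  0.001,  0.001, -0.   , -0.   ]), 'joint_efforts': array([-1.0000e-03, -6.0525e+01, -3.4207e+01, -0.0000e+00,  9.0000e-03,
        0.0000e+00]), 'eef_pos': array([219.299, 584.738, 230.535]), 'tcp_rot': array([-3.14 ,  0.   ,  2.783]), 'contact_force': array([-0.609, -0.197, -0.272]), 'wrist_torque': array([-0.075, -0.001,  0.025]), 'opening': np.float64(1.0)}
top {'fx': 562.208, 'fy': 562.208, 'cx': 314.4587, 'cy': 235.1426, 'k1': -0.0929, 'R': [[-0.0234, -0.9997, -0.0002], [-0.9845, 0.0231, -0.1738], [0.1738, -0.0039, -0.9848]], 't': [7.6504, 561.0781, 1302.217]}
side {'fx': 502.3717, 'fy': 502.3717, 'cx': 323.2572, 'cy': 236.6612, 'k1': 0.0137, 'R': [[-0.9996, 0.0205, -0.0182], [0.0272, 0.6478, -0.7613], [-0.0038, -0.7615, -0.6481]], 't': [553.6403, 19.61, 1197.1686]}
{'fx': 383.3627130578372, 'fy': 383.3627130578372, 'cx': 314.8809779504142, 'cy': 236.68755743186622, 'k1': -0.08250545276311202, 'hand_eye': array([[-1.85922255e-04, -9.46725681e-01, -3.22041070e-01,
         8.36598487e+01],
       [ 9.99999375e-01, -5.31191858e-04,  9.84255936e-04,
        -1.54865084e+00],
       [-1.10288597e-03, -3.22040685e-01,  9.46725187e-01,
        -1.43338280e+02],
       [ 0.00000000e+00,  0.00000000e+00,  0.00000000e+00,
         1.00000000e+00]])}
mixer [([247.0, 294.0], 0.82)]
pot [([302.0, 164.0], 0.87), ([248.0, 195.0], 0.76), ([229.0, 117.0], 0.64)]
stand [([246.0, 197.0], 0.77), ([248.0, 294.0], 0.71)]
scraper [([270.0, 435.0], 0.86), ([296.0, 480.0], 0.75), ([225.0, 500.0], 0.59), ([258.0, 307.0], 0.17)]
drive_top [([241.0, 296.0], 0.59)]
chip1 [([234.0, 306.0], 0.49), ([232.0, 283.0], 0.45), ([256.0, 302.0], 0.41), ([250.0, 282.0], 0.41)]
```

View pics/top0.png

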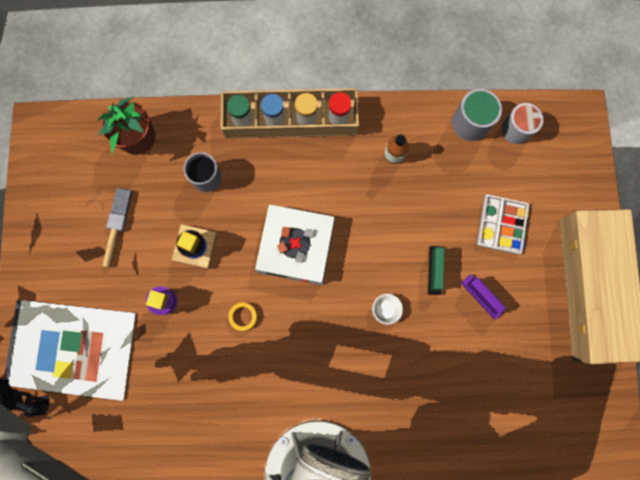

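View pics/side0.png

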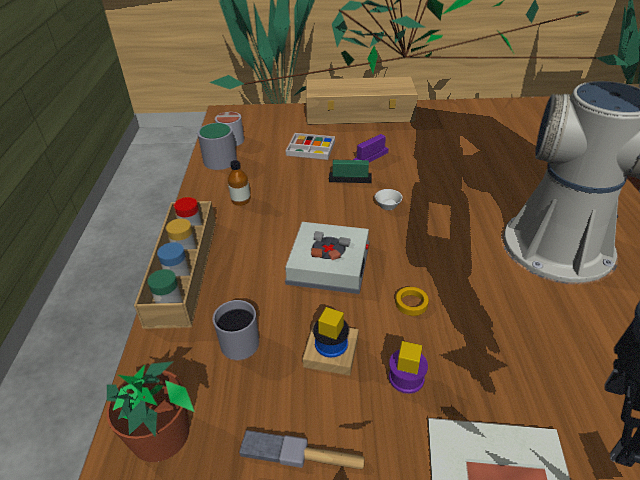

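Top view: the green scraper is at (436,270) and its purple look-alike at (483,297). The blue pot is on the stand at (192,244), with the purple pot at (160,300). The mixer is at (296,243) with red and grey chips around the slot. I choose the green scraper and the blue pot on the wooden stand. Next I measure with depth and check with a close crop.

```bash
cat >> h.py <<'E'
def cloud(cam,d,pose=None):
    m=r.camera_model(cam); K=np.array([[m['fx'],0,m['cx']],[0,m['fy'],m['cy']],[0,0,1]])
    v,u=np.mgrid[0:480,0:640]
    p=cv2.undistortPoints(np.stack([u,v],-1).reshape(-1,1,2).astype(float),K,np.array([m['k1'],0,0,0,0])).reshape(480,640,2)
    P=np.dstack([p*d[...,None],d])
    if cam=='wrist':
        from scipy.spatial.transform import Rotation as Ro
        H=m['hand_eye']; P=P@H[:3,:3].T+H[:3,3]
        return P@Ro.from_euler('xyz',pose[1]).as_matrix().T+pose[0]
    return (P-m['t'])@m['R']
def rect(P,mask,zlo,zhi):
    k=mask&(P[...,2]>zlo)&(P[...,2]<zhi); q=P[k]
    if len(q)<5: return None
    (c,s,a)=cv2.minAreaRect(q[:,:2].astype(np.float32))
    return len(q),np.round(c,1),np.round(s,1),round(a,1),np.round(np.median(q[:,2]),1)
def box(x0,y0,x1,y1):
    m=np.zeros((480,640),bool); m[y0:y1,x0:x1]=1; return m
E
python3 - <<'E'
from h import *
f=np.load('f0.npz')
P=cloud('top',f['d']); 
print('scr top',rect(P,box(420,235,455,305),50,70)); print('scr foot',rect(P,box(420,235,455,305),8,70))
print('mixer',rect(P,box(245,195,345,290),44,56),rect(P,box(245,195,345,290),40,80))
print('chips',rect(P,box(245,195,345,290),58,80))
print('cap',rect(P,box(170,220,220,275),97,115)); print('stand',rect(P,box(165,215,220,275),18,32));print('potbody',rect(P,box(165,215,220,275),60,75))
Q=cloud('side',f['e'])
print('side: scr',rect(Q,box(320,145,385,190),50,70)); print('mixer',rect(Q,box(275,210,385,300),44,56)); print('cap',rect(Q,box(300,300,360,340),97,115)); print('stand',rect(Q,box(295,300,365,380),18,32))
for n,b,P_ in (('dish',(368,290,408,330),P),('tape',(222,300,262,335),P),('jar',(180,150,225,195),P),('purpot',(140,280,180,320),P),('purscr',(455,270,510,325),P),('bottle',(378,130,412,168),P),('paint',(470,190,535,260),P)):
    print(n,rect(P_,box(*b),8,200))
x=f['a']; c=cv2.resize(x[190:300,240:350],(550,550),interpolation=cv2.INTER_CUBIC)
e=cv2.resize(x[215:325,140:230],(245,300),interpolation=cv2.INTER_CUBIC); g=cv2.resize(x[235:325,420:515],(245,250),interpolation=cv2.INTER_CUBIC)
save('crop0.png',np.hstack([c,np.vstack([e,g])]))
E
```

```text
scr top (407, array([ 473.8, -298. ]), array([23.5, 96.9]), 86.0, np.float64(59.4))
scr foot (700, array([ 467.4, -296.8]), array([ 30.4, 133.9]), 85.9, np.float64(56.0))
mixer (3944, array([543.5,  42.6]), array([160.2, 161.6]), 77.7, np.float64(49.8)) (4386, array([542.1,  42.9]), array([160.2, 164.5]), 77.7, np.float64(50.0))
chips (255, array([538.8,  30.8]), array([115.8, 151.7]), 80.9, np.float64(61.6))
cap (236, array([545.2, 290.2]), array([37.3, 36.7]), 65.4, np.float64(104.8))
stand (664, array([545.1, 291. ]), array([90.5, 91. ]), 76.1, np.float64(24.8))
potbody (323, array([544.7, 290.9]), array([65.3, 64. ]), 26.3, np.float64(67.8))
side: scr (312, array([ 459.7, -346.2]), array([134.2,  97.6]), 76.5, np.float64(58.4))
mixer (3236, array([542.3,  41.7]), array([166.2, 161. ]), 77.8, np.float64(50.0))
cap (367, array([544.8, 292. ]), array([38.3, 36.6]), 65.1, np.float64(104.5))
stand (1029, array([544.6, 290.5]), array([93.7, 90.6]), 76.4, np.float64(25.1))
dish (451, array([ 382. , -173.3]), array([69.6, 75. ]), 18.5, np.float64(20.1))
tape (335, array([373.7, 173.2]), array([67. , 67.6]), 25.5, np.float64(17.7))
jar (1073, array([727. , 269.8]), array([97.7, 80.6]), 70.6, np.float64(63.4))
purpot (710, array([402.9, 371.1]), array([66.1, 91.1]), 51.9, np.float64(60.7))
purscr (773, array([ 405.8, -418.7]), array([111.8, 113.5]), 0.4, np.float64(54.4))
bottle (510, array([ 788.9, -218.4]), array([74.9, 77.5]), 29.6, np.float64(79.5))
paint (1353, array([ 586.7, -483.2]), array([128.9, 164.1]), 81.0, np.float64(13.0))
```

View pics/crop0.png

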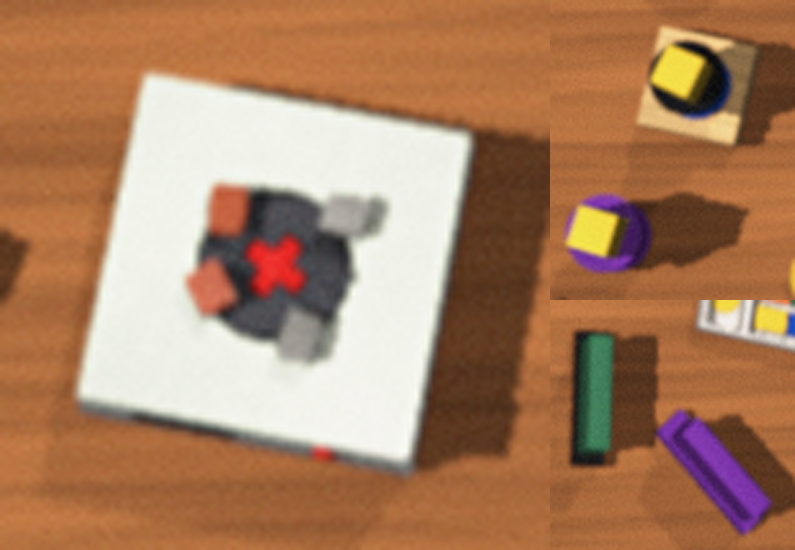

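The close crop confirms the selection: the green block is the scraper, and the blue-bodied pot is on the wooden stand. Two red and two grey chips lie round the plate. I move towards the scraper.

```bash
cat >> h.py <<'E'
def plan(x,y,z,yawdeg):
    "shift in tool axes (before turning) cm, rz deg (about tool z, down)"
    s=r.sense(); p=np.array(s['eef_pos']); from scipy.spatial.transform import Rotation as Ro
    R=Ro.from_euler('xyz',s['tcp_rot']).as_matrix(); d=R.T@(np.array([x,y,z])-p)/10
    dy=(yawdeg-np.degrees(s['tcp_rot'][2])+180)%360-180
    print('t',round(s['clock'],2),'pos',np.round(p,1),'yaw',round(np.degrees(s['tcp_rot'][2]),1),'op',round(s['opening'],3),'F',np.round(s['contact_force'],1),'| shift cm',np.round(d,2),'rz',round(-dy,2))
E
python3 -c "
from h import *
plan(473,-298,150,176)"
```

```text
t 0.4 pos [219.4 585.1 231.2] yaw 159.4 op 1.0 F [-0.2 -0.1  0.2] | shift cm [-54.75 -73.79   8.13] rz -16.56
```

Call:
move_arm --increments '[{"tx":-2.7,"ty":-3.7},{"tx":-2.7,"ty":-3.7},{"tx":-2.7,"ty":-3.7},{"tx":-2.7,"ty":-3.7},{"tx":-2.7,"ty":-3.7},{"tx":-2.7,"ty":-3.7},{"tx":-2.7,"ty":-3.7},{"tx":-2.7,"ty":-3.7},{"tx":-2.7,"ty":-3.7},{"tx":-2.7,"ty":-3.7},{"tx":-2.7,"ty":-3.7},{"tx":-2.7,"ty":-3.7}]'

```text
invalid input
```

```bash
python3 -c "
from h import *
plan(473,-298,150,176)"
```

```text
t 0.4 pos [219.4 585.1 231.2] yaw 159.4 op 1.0 F [-0.2 -0.1  0.2] | shift cm [-54.75 -73.79   8.13] rz -16.56
```

Call:
move_arm --increments '[{"tx":-2.7,"ty":-3.7,"tz":0,"rx":0,"ry":0,"rz":0,"gripper":1},{"tx":-2.7,"ty":-3.7,"tz":0,"rx":0,"ry":0,"rz":0,"gripper":1}]' --squeeze 80

```text
clock: 0.6
eef_pos: [243.9, 496.4, 230.8]
tcp_rot: [-3.141, 0.0, 2.784]
contact_force: [1.0, -0.7, -0.4]
opening: 1.002
```

Call:
move_arm --increments '[{"tx":-2.7,"ty":-3.7,"rz":0,"gripper":1},{"tx":-2.7,"ty":-3.7,"gripper":1},{"tx":-2.7,"ty":-3.7,"gripper":1},{"tx":-2.7,"ty":-3.7,"gripper":1},{"tx":-2.7,"ty":-3.7,"gripper":1},{"tx":-2.7,"ty":-3.7,"gripper":1},{"tx":-2.7,"ty":-3.7,"gripper":1},{"tx":-2.7,"ty":-3.7,"gripper":1},{"tx":-2.7,"ty":-3.7,"gripper":1},{"tx":-2.7,"ty":-3.7,"gripper":1},{"tx":-2.7,"ty":-3.7,"gripper":1},{"tx":-2.7,"ty":-3.7,"gripper":1}]' --squeeze 80

```text
invalid input
```

```bash
python3 -c "
from h import *
plan(473,-298,150,176)"
```

```text
t 0.6 pos [243.9 496.4 230.8] yaw 159.5 op 1.002 F [ 1.  -0.7 -0.4] | shift cm [-49.23 -66.42   8.11] rz -16.46
```

All keys are needed in each row.

Call:
move_arm --increments '[{"tx":-2.7,"ty":-3.7,"tz":0,"rx":0,"ry":0,"rz":0,"gripper":1},{"tx":-2.7,"ty":-3.7,"tz":0,"rx":0,"ry":0,"rz":0,"gripper":1},{"tx":-2.7,"ty":-3.7,"tz":0,"rx":0,"ry":0,"rz":0,"gripper":1},{"tx":-2.7,"ty":-3.7,"tz":0,"rx":0,"ry":0,"rz":0,"gripper":1},{"tx":-2.7,"ty":-3.7,"tz":0,"rx":0,"ry":0,"rz":0,"gripper":1},{"tx":-2.7,"ty":-3.7,"tz":0,"rx":0,"ry":0,"rz":0,"gripper":1},{"tx":-2.7,"ty":-3.7,"tz":0,"rx":0,"ry":0,"rz":0,"gripper":1},{"tx":-2.7,"ty":-3.7,"tz":0,"rx":0,"ry":0,"rz":0,"gripper":1},{"tx":-2.7,"ty":-3.7,"tz":0,"rx":0,"ry":0,"rz":0,"gripper":1},{"tx":-2.7,"ty":-3.7,"tz":0,"rx":0,"ry":0,"rz":0,"gripper":1},{"tx":-2.7,"ty":-3.7,"tz":0,"rx":0,"ry":0,"rz":0,"gripper":1},{"tx":-2.7,"ty":-3.7,"tz":0,"rx":0,"ry":0,"rz":0,"gripper":1}]'

```text
clock: 1.8
eef_pos: [391.8, -34.5, 231.7]
tcp_rot: [3.141, 0.001, 2.783]
contact_force: [0.9, -0.0, 0.4]
opening: 1.001
```

```bash
python3 -c "
from h import *
plan(473,-298,150,176)"
```

```text
t 1.8 pos [391.8 -34.5 231.7] yaw 159.4 op 1.001 F [ 0.9 -0.   0.4] | shift cm [-16.85 -21.82   8.18] rz -16.57
```

Call:
move_arm --increments '[{"tx":-2.8,"ty":-3.6,"tz":0,"rx":0,"ry":0,"rz":0,"gripper":1},{"tx":-2.8,"ty":-3.6,"tz":0,"rx":0,"ry":0,"rz":0,"gripper":1},{"tx":-2.8,"ty":-3.6,"tz":0,"rx":0,"ry":0,"rz":0,"gripper":1},{"tx":-2.8,"ty":-3.6,"tz":0,"rx":0,"ry":0,"rz":0,"gripper":1},{"tx":-2.8,"ty":-3.6,"tz":0,"rx":0,"ry":0,"rz":0,"gripper":1},{"tx":-2.8,"ty":-3.7,"tz":0,"rx":0,"ry":0,"rz":0,"gripper":1},{"tx":0,"ty":0,"tz":3.0,"rx":0,"ry":0,"rz":-8.3,"gripper":1},{"tx":0,"ty":0,"tz":3.0,"rx":0,"ry":0,"rz":-8.3,"gripper":1},{"tx":0,"ty":0,"tz":0,"rx":0,"ry":0,"rz":0,"gripper":1},{"tx":0,"ty":0,"tz":0,"rx":0,"ry":0,"rz":0,"gripper":1}]'

```text
clock: 2.8
eef_pos: [472.5, -294.6, 171.5]
tcp_rot: [3.141, -0.001, 3.068]
contact_force: [1.1, -0.2, 0.1]
opening: 0.999
```

```bash
cat >> h.py <<'E'
def wrist():
    s=r.sense(); a,d=r.grab_frame('wrist'); return a,cloud('wrist',d,(np.array(s['eef_pos']),s['tcp_rot']))
E
python3 - <<'E'
from h import *
a,P=wrist(); save('w1.png',a)
hsv=cv2.cvtColor(a,cv2.COLOR_RGB2HSV); g=(hsv[...,0]>60)&(hsv[...,0]<95)&(hsv[...,1]>60)
print(rect(P,g,52,68)); 
near=(abs(P[...,0]-473)<90)&(abs(P[...,1]+298)<45)
print('foot+handle',rect(P,near,8,68))
plan(473,-298,22,176)
E
```

```text
(4069, array([ 473.1, -301. ]), array([21.6, 99.2]), 84.8, np.float64(60.5))
foot+handle (5623, array([ 473.9, -301.1]), array([ 29.7, 119.9]), 84.6, np.float64(60.1))
t 2.85 pos [ 473.2 -294.9  172.5] yaw 175.8 op 1.0 F [ 0.4  0.8 -0.3] | shift cm [ 1.000e-02 -3.000e-01  1.505e+01] rz -0.17
```

View pics/w1.png

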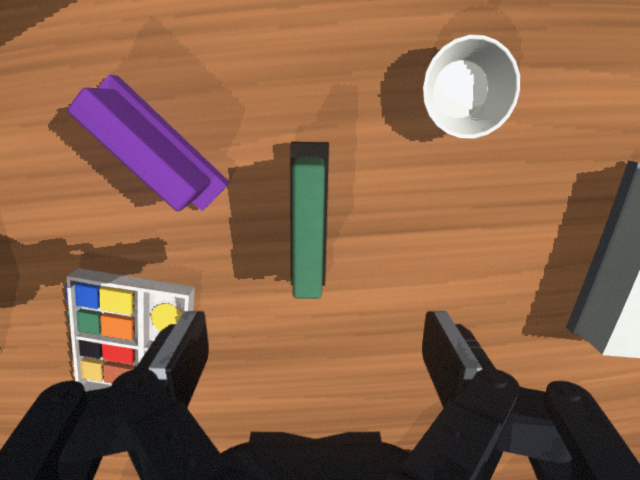

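The wrist picture shows the green scraper at (310,220), with its purple twin well clear at (148,140). The scraper is at (473.5,-300), yaw -5.2°, and the foot measures 120x30 as it should. I grasp it.

Call:
move_arm --increments '[{"tx":0,"ty":-0.5,"tz":2.5,"rx":0,"ry":0,"rz":1.0,"gripper":1},{"tx":0,"ty":0,"tz":2.5,"rx":0,"ry":0,"rz":0,"gripper":1},{"tx":0,"ty":0,"tz":2.5,"rx":0,"ry":0,"rz":0,"gripper":1},{"tx":0,"ty":0,"tz":2.5,"rx":0,"ry":0,"rz":0,"gripper":1},{"tx":0,"ty":0,"tz":2.5,"rx":0,"ry":0,"rz":0,"gripper":1},{"tx":0,"ty":0,"tz":1.5,"rx":0,"ry":0,"rz":0,"gripper":1},{"tx":0,"ty":0,"tz":1.0,"rx":0,"ry":0,"rz":0,"gripper":1},{"tx":0,"ty":0,"tz":0,"rx":0,"ry":0,"rz":0,"gripper":1},{"tx":0,"ty":0,"tz":0,"rx":0,"ry":0,"rz":0,"gripper":-1},{"tx":0,"ty":0,"tz":0,"rx":0,"ry":0,"rz":0,"gripper":-1},{"tx":0,"ty":0,"tz":0,"rx":0,"ry":0,"rz":0,"gripper":-1},{"tx":0,"ty":0,"tz":0,"rx":0,"ry":0,"rz":0,"gripper":-1}]' --squeeze 80

```text
clock: 4.05
eef_pos: [472.6, -299.9, 21.9]
tcp_rot: [-3.141, 0.001, 3.055]
contact_force: [-0.5, -1.0, -0.4]
opening: 0.33
```

Call:
move_arm --increments '[{"tx":0,"ty":0,"tz":0,"rx":0,"ry":0,"rz":0,"gripper":-1},{"tx":0,"ty":0,"tz":0,"rx":0,"ry":0,"rz":0,"gripper":-1},{"tx":0,"ty":0,"tz":0,"rx":0,"ry":0,"rz":0,"gripper":-1},{"tx":0,"ty":0,"tz":0,"rx":0,"ry":0,"rz":0,"gripper":-1}]' --squeeze 80

```text
clock: 4.45
eef_pos: [472.7, -300.0, 21.9]
tcp_rot: [-3.141, 0.001, 3.055]
contact_force: [-1.3, 0.4, 6.7]
opening: 0.242
```

Run:
```python
from h import *
plan(473.5,-300,22,174.8)
# start of wipe: mixer frame angle
c=np.array([543,42.4]); a=np.radians(-12.3); ex=np.array([np.cos(a),np.sin(a)]); ey=np.array([-np.sin(a),np.cos(a)])
f=np.load('f0.npz'); P=cloud('top',f['d']); m=box(245,195,345,290)&(P[...,2]>57)&(P[...,2]<66)
q=(P[m][:,:2]-c)@np.c_[ex,ey]
k=(np.abs(q)<70).all(1); q=q[k]; print('chip ext',q.min(0),q.max(0),len(q))
print('start',c+72*ey)
plan(*(c+72*ey),130,167.7)
```

```text
t 4.45 pos [ 472.7 -300.    21.9] yaw 175.0 op 0.242 F [-1.3  0.4  6.7] | shift cm [-0.08  0.01 -0.01] rz 0.24
chip ext [-66.13442106 -69.62973914] [65.23965088 50.0362195 ] 280
start [558.33818781 112.74728136]
t 4.45 pos [ 472.7 -300.    21.9] yaw 175.0 op 0.242 F [-1.3  0.4  6.7] | shift cm [ -4.97  41.86 -10.82] rz 7.34
```

Call:
move_arm --increments '[{"tx":0,"ty":0,"tz":-1.5,"rx":0,"ry":0,"rz":0,"gripper":-1},{"tx":0,"ty":0,"tz":-3.1,"rx":0,"ry":0,"rz":0,"gripper":-1},{"tx":0,"ty":0,"tz":-3.1,"rx":0,"ry":0,"rz":0,"gripper":-1},{"tx":0,"ty":0,"tz":-3.1,"rx":0,"ry":0,"rz":0,"gripper":-1},{"tx":-0.4,"ty":3.5,"tz":0,"rx":0,"ry":0,"rz":0,"gripper":-1},{"tx":-0.4,"ty":3.5,"tz":0,"rx":0,"ry":0,"rz":0,"gripper":-1},{"tx":-0.4,"ty":3.5,"tz":0,"rx":0,"ry":0,"rz":0,"gripper":-1},{"tx":-0.4,"ty":3.5,"tz":0,"rx":0,"ry":0,"rz":0,"gripper":-1},{"tx":-0.4,"ty":3.5,"tz":0,"rx":0,"ry":0,"rz":0,"gripper":-1},{"tx":-0.4,"ty":3.5,"tz":0,"rx":0,"ry":0,"rz":0,"gripper":-1},{"tx":-0.4,"ty":3.5,"tz":0,"rx":0,"ry":0,"rz":0,"gripper":-1},{"tx":-0.4,"ty":3.5,"tz":0,"rx":0,"ry":0,"rz":0,"gripper":-1}]' --squeeze 80

```text
clock: 5.65
eef_pos: [528.3, -22.1, 130.2]
tcp_rot: [3.142, 0.0, 3.055]
contact_force: [1.6, -0.6, -2.0]
opening: 0.246
```

Call:
move_arm --increments '[{"tx":-0.4,"ty":3.5,"tz":0,"rx":0,"ry":0,"rz":0,"gripper":-1},{"tx":-0.4,"ty":3.5,"tz":0,"rx":0,"ry":0,"rz":0,"gripper":-1},{"tx":-0.4,"ty":3.5,"tz":0,"rx":0,"ry":0,"rz":0,"gripper":-1},{"tx":-0.4,"ty":3.3,"tz":0,"rx":0,"ry":0,"rz":0,"gripper":-1},{"tx":0,"ty":0,"tz":0,"rx":0,"ry":0,"rz":3.7,"gripper":-1},{"tx":0,"ty":0,"tz":0,"rx":0,"ry":0,"rz":3.6,"gripper":-1},{"tx":0,"ty":0,"tz":0,"rx":0,"ry":0,"rz":0,"gripper":-1},{"tx":0,"ty":0,"tz":0,"rx":0,"ry":0,"rz":0,"gripper":-1}]' --squeeze 80

```text
clock: 6.45
eef_pos: [556.1, 112.5, 129.8]
tcp_rot: [3.142, 0.0, 2.929]
contact_force: [0.3, -0.5, -1.7]
opening: 0.252
```

Run:
```python
from h import *
plan(558.3,112.7,73,167.7)
a,P=wrist(); b,d=r.grab_frame('side'); save('c2.png',np.hstack([cv2.resize(a,(400,300)),cv2.resize(b[180:400,220:440],(300,300))]))
```

```text
t 6.45 pos [556.1 112.5 129.8] yaw 167.8 op 0.252 F [ 0.3 -0.5 -1.7] | shift cm [-0.21  0.07  5.68] rz 0.14
```

View pics/c2.png

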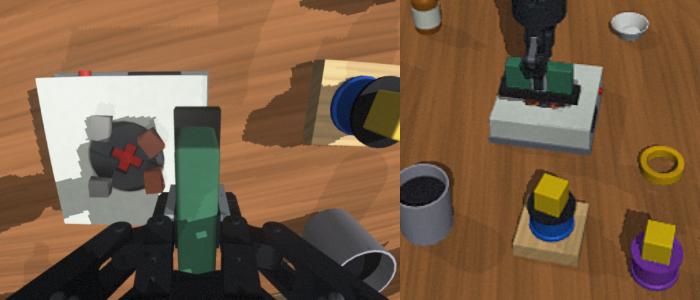

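Wrist view: the scraper is held parallel to the mixer side on the +y side, and all four chips are ahead of its foot, with about 18 mm of gap. I lower it to just touching the deck.

Call:
move_arm --increments '[{"tx":-0.2,"ty":0,"tz":1.5,"rx":0,"ry":0,"rz":0,"gripper":-1},{"tx":0,"ty":0,"tz":2.0,"rx":0,"ry":0,"rz":0,"gripper":-1},{"tx":0,"ty":0,"tz":1.5,"rx":0,"ry":0,"rz":0,"gripper":-1},{"tx":0,"ty":0,"tz":0.6,"rx":0,"ry":0,"rz":0,"gripper":-1},{"tx":0,"ty":0,"tz":0,"rx":0,"ry":0,"rz":0,"gripper":-1},{"tx":0,"ty":0,"tz":0,"rx":0,"ry":0,"rz":0,"gripper":-1}]' --squeeze 100

```text
clock: 7.15
eef_pos: [558.2, 112.1, 73.0]
tcp_rot: [-3.141, -0.0, 2.928]
contact_force: [-0.3, 0.8, -1.7]
opening: 0.242
```

Call:
move_arm --increments '[{"tx":0,"ty":-0.5,"tz":0.05,"rx":0,"ry":0,"rz":0,"gripper":-1},{"tx":0,"ty":-1.0,"tz":0,"rx":0,"ry":0,"rz":0,"gripper":-1},{"tx":0,"ty":-1.0,"tz":0,"rx":0,"ry":0,"rz":0,"gripper":-1},{"tx":0,"ty":-1.0,"tz":0,"rx":0,"ry":0,"rz":0,"gripper":-1},{"tx":0,"ty":-1.0,"tz":0,"rx":0,"ry":0,"rz":0,"gripper":-1},{"tx":0,"ty":-1.0,"tz":0,"rx":0,"ry":0,"rz":0,"gripper":-1},{"tx":0,"ty":-1.0,"tz":0,"rx":0,"ry":0,"rz":0,"gripper":-1},{"tx":0,"ty":-1.0,"tz":0,"rx":0,"ry":0,"rz":0,"gripper":-1},{"tx":0,"ty":-1.0,"tz":0,"rx":0,"ry":0,"rz":0,"gripper":-1},{"tx":0,"ty":-1.0,"tz":0,"rx":0,"ry":0,"rz":0,"gripper":-1},{"tx":0,"ty":-1.0,"tz":0,"rx":0,"ry":0,"rz":0,"gripper":-1},{"tx":0,"ty":-1.0,"tz":0,"rx":0,"ry":0,"rz":0,"gripper":-1}]' --squeeze 100

```text
clock: 8.35
eef_pos: [533.6, -1.0, 72.8]
tcp_rot: [-3.142, 0.0, 2.928]
contact_force: [0.5, 0.5, -0.5]
opening: 0.242
```

Run:
```python
from h import *
plan(543-97*0.213,42.4-97*.977,72.3,167.7)
```

```text
t 8.35 pos [533.6  -1.   72.8] yaw 167.7 op 0.242 F [ 0.5  0.5 -0.5] | shift cm [ 0.01 -5.25  0.05] rz 0.04
```

Call:
move_arm --increments '[{"tx":0,"ty":-1.0,"tz":0,"rx":0,"ry":0,"rz":0,"gripper":-1},{"tx":0,"ty":-1.0,"tz":0,"rx":0,"ry":0,"rz":0,"gripper":-1},{"tx":0,"ty":-1.0,"tz":0,"rx":0,"ry":0,"rz":0,"gripper":-1},{"tx":0,"ty":-1.0,"tz":0,"rx":0,"ry":0,"rz":0,"gripper":-1},{"tx":0,"ty":-1.0,"tz":0,"rx":0,"ry":0,"rz":0,"gripper":-1},{"tx":0,"ty":-1.0,"tz":0,"rx":0,"ry":0,"rz":0,"gripper":-1},{"tx":0,"ty":0,"tz":-2,"rx":0,"ry":0,"rz":0,"gripper":-1},{"tx":0,"ty":0,"tz":-3,"rx":0,"ry":0,"rz":0,"gripper":-1},{"tx":0,"ty":0,"tz":-2,"rx":0,"ry":0,"rz":0,"gripper":-1},{"tx":0,"ty":0,"tz":0,"rx":0,"ry":0,"rz":0,"gripper":-1}]' --squeeze 100

```text
clock: 9.35
eef_pos: [522.8, -59.5, 145.3]
tcp_rot: [3.141, 0.005, 2.928]
contact_force: [0.1, -0.6, -1.0]
opening: 0.247
```

Run:
```python
from h import *
plan(473,-299,24,175)
a,P=wrist(); b,d=r.grab_frame('side'); save('c3.png',np.hstack([cv2.resize(a,(400,300)),cv2.resize(b[130:350,270:490],(300,300))]))
```

```text
t 9.35 pos [522.8 -59.5 145.3] yaw 167.7 op 0.247 F [ 0.1 -0.6 -1. ] | shift cm [ -0.16 -24.47  12.12] rz -7.27
```

View pics/c3.png

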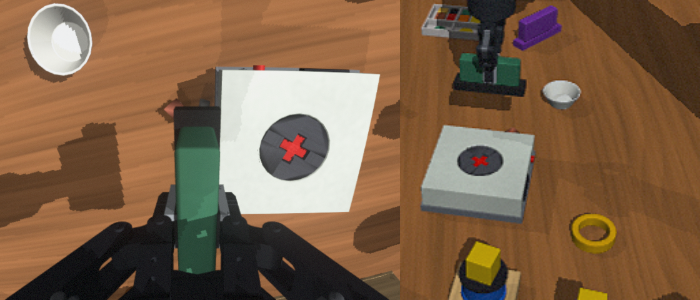

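The deck is clear of chips (wrist view, deck at (290,145)). I carry the scraper back to its free spot and set it down.

Call:
move_arm --increments '[{"tx":0,"ty":-3.1,"tz":0,"rx":0,"ry":0,"rz":0,"gripper":-1},{"tx":0,"ty":-3.1,"tz":0,"rx":0,"ry":0,"rz":0,"gripper":-1},{"tx":0,"ty":-3.1,"tz":0,"rx":0,"ry":0,"rz":0,"gripper":-1},{"tx":0,"ty":-3.1,"tz":0,"rx":0,"ry":0,"rz":0,"gripper":-1},{"tx":0,"ty":-3.1,"tz":0,"rx":0,"ry":0,"rz":0,"gripper":-1},{"tx":0,"ty":-3.1,"tz":0,"rx":0,"ry":0,"rz":0,"gripper":-1},{"tx":0,"ty":-3.1,"tz":0,"rx":0,"ry":0,"rz":0,"gripper":-1},{"tx":0,"ty":-2.8,"tz":2.0,"rx":0,"ry":0,"rz":0,"gripper":-1},{"tx":0,"ty":0,"tz":2.5,"rx":0,"ry":0,"rz":-7.3,"gripper":-1},{"tx":0,"ty":0,"tz":2.5,"rx":0,"ry":0,"rz":0,"gripper":-1},{"tx":0,"ty":0,"tz":2.5,"rx":0,"ry":0,"rz":0,"gripper":-1},{"tx":0,"ty":0,"tz":1.5,"rx":0,"ry":0,"rz":0,"gripper":-1}]' --squeeze 100

```text
clock: 10.65
eef_pos: [467.0, -297.3, 29.5]
tcp_rot: [3.14, -0.004, 3.055]
contact_force: [0.1, 0.8, -1.9]
opening: 0.245
```

Call:
move_arm --increments '[{"tx":0,"ty":0,"tz":0.9,"rx":0,"ry":0,"rz":0,"gripper":-1},{"tx":0,"ty":0,"tz":0,"rx":0,"ry":0,"rz":0,"gripper":-1},{"tx":0,"ty":0,"tz":0,"rx":0,"ry":0,"rz":0,"gripper":-1}]' --squeeze 100

```text
clock: 10.95
eef_pos: [469.1, -298.3, 23.7]
tcp_rot: [-3.142, 0.0, 3.055]
contact_force: [-0.5, -1.0, -1.7]
opening: 0.245
```

Call:
move_arm --increments '[{"tx":0,"ty":0,"tz":0.15,"rx":0,"ry":0,"rz":0,"gripper":-1},{"tx":0,"ty":0,"tz":0,"rx":0,"ry":0,"rz":0,"gripper":-1},{"tx":0,"ty":0,"tz":0,"rx":0,"ry":0,"rz":0,"gripper":1},{"tx":0,"ty":0,"tz":0,"rx":0,"ry":0,"rz":0,"gripper":1},{"tx":0,"ty":0,"tz":0,"rx":0,"ry":0,"rz":0,"gripper":1},{"tx":0,"ty":0,"tz":0,"rx":0,"ry":0,"rz":0,"gripper":1},{"tx":0,"ty":0,"tz":-1.5,"rx":0,"ry":0,"rz":0,"gripper":1},{"tx":0,"ty":0,"tz":-4,"rx":0,"ry":0,"rz":0,"gripper":1},{"tx":0,"ty":0,"tz":-5,"rx":0,"ry":0,"rz":0,"gripper":1},{"tx":0,"ty":0,"tz":-5,"rx":0,"ry":0,"rz":0,"gripper":1},{"tx":0,"ty":0,"tz":-5,"rx":0,"ry":0,"rz":0,"gripper":1}]' --squeeze 60

```text
clock: 12.05
eef_pos: [468.6, -298.0, 230.5]
tcp_rot: [-3.141, 0.001, 3.055]
contact_force: [1.2, -0.4, -0.3]
opening: 1.002
```

Run:
```python
from h import *
# view the drive from above: put TCP so that camera (tool x +84, looks -x tilt) sees it
plan(543,42.4,230,165)
a,d=r.grab_frame('top'); P=cloud('top',d)
print('scr',rect(P,box(420,235,455,305),50,70))
save('c4.png',np.hstack([cv2.resize(a[180:320,240:380],(400,400),interpolation=cv2.INTER_CUBIC),cv2.resize(a[200:340,380:520],(400,400))]))
```

```text
t 12.05 pos [ 468.6 -298.   230.5] yaw 175.0 op 1.002 F [ 1.2 -0.4 -0.3] | shift cm [-4.47 34.56  0.04] rz 10.04
scr (194, array([ 471.5, -295.9]), array([22. , 97.6]), 80.7, np.float64(59.5))
```

View pics/c4.png

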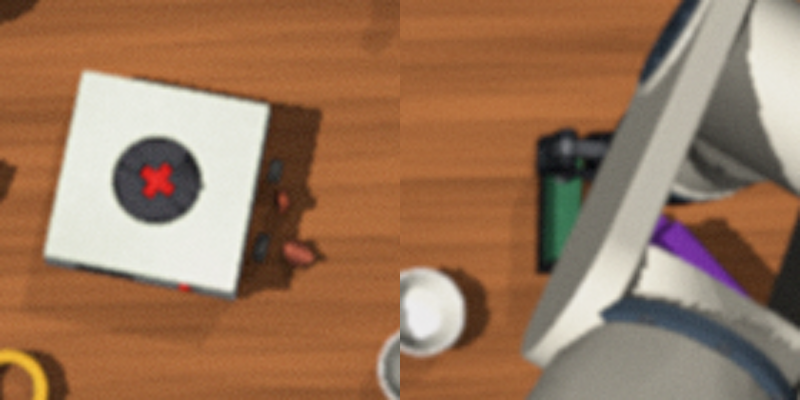

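Top picture: four chips lie on the table right of the mixer at crop (275,170), (283,200), (262,247) and (300,252). The scraper stands upright, clear of the mixer. Next I look at the slot closely with the wrist camera.

Call:
move_arm --increments '[{"tx":-0.5,"ty":3.84,"tz":0,"rx":0,"ry":0,"rz":0,"gripper":1},{"tx":-0.5,"ty":3.84,"tz":0,"rx":0,"ry":0,"rz":0,"gripper":1},{"tx":-0.5,"ty":3.84,"tz":0,"rx":0,"ry":0,"rz":0,"gripper":1},{"tx":-0.5,"ty":3.84,"tz":0,"rx":0,"ry":0,"rz":0,"gripper":1},{"tx":-0.5,"ty":3.84,"tz":0,"rx":0,"ry":0,"rz":0,"gripper":1},{"tx":-0.5,"ty":3.84,"tz":1,"rx":0,"ry":0,"rz":0,"gripper":1},{"tx":-0.5,"ty":3.84,"tz":2,"rx":0,"ry":0,"rz":0,"gripper":1},{"tx":-0.5,"ty":3.84,"tz":2,"rx":0,"ry":0,"rz":0,"gripper":1},{"tx":-0.5,"ty":3.84,"tz":2,"rx":0,"ry":0,"rz":0,"gripper":1},{"tx":0,"ty":0,"tz":0,"rx":0,"ry":0,"rz":0,"gripper":1},{"tx":0,"ty":0,"tz":0,"rx":0,"ry":0,"rz":0,"gripper":1},{"tx":0,"ty":0,"tz":0,"rx":0,"ry":0,"rz":0,"gripper":1}]' --squeeze 60

```text
clock: 13.3
eef_pos: [543.9, 41.5, 158.2]
tcp_rot: [-3.141, 0.001, 3.055]
contact_force: [0.3, -0.3, 0.0]
opening: 0.999
```

```bash
cat >> h.py <<'E'
def slot(a,P):
    """cross centre/angle from red plunger top (z~47)"""
    hsv=cv2.cvtColor(a,cv2.COLOR_RGB2HSV)
    m=((hsv[...,0]<8)|(hsv[...,0]>172))&(hsv[...,1]>130)&(P[...,2]>40)&(P[...,2]<54)
    c0=np.median(P[m][:,:2],0); m&=np.hypot(P[...,0]-c0[0],P[...,1]-c0[1])<28
    q=P[m]; (c,s,an)=cv2.minAreaRect(q[:,:2].astype(np.float32))
    d=q[:,:2]-np.array(c); rr=np.hypot(*d.T); z=(rr>7)
    th=np.angle(np.sum(rr[z]**0*np.exp(4j*np.arctan2(d[z,1],d[z,0]))))/4
    return np.round(c,1),np.round(s,1),round(an,1),'mean',np.round(q.mean(0),1),'arm deg',round(np.degrees(th),1),len(q),m
E
python3 - <<'E'
from h import *
a,P=wrist(); save('w5.png',a); np.savez('w5.npz',a=a,P=P)
*o,m=slot(a,P); print(o)
near=(abs(P[...,0]-543)<120)&(abs(P[...,1]-42)<120); print('mixer',rect(P,near,45,56))
dark=near&(a.max(2)<100)&(P[...,2]>46)&(P[...,2]<54)&(np.hypot(P[...,0]-543,P[...,1]-42)<50); print('plate',rect(P,dark,46,54))
print([(np.round(x['location'],1).tolist(),np.round(P[int(x['location'][0]),int(x['location'][1])],1).tolist(),round(x['confidence'],2)) for x in r.place_of('drive_top','wrist')])
plan(545,290.8,200,155.4)
E
```

```text
[array([544.2,  40.7]), array([30.4, 27.6]), 4.5, 'mean', array([543.3,  41.1,  47.4]), 'arm deg', np.float64(-38.6), 999]
mixer (50473, array([544. ,  41.2]), array([161.2, 161.4]), 77.7, np.float64(50.6))
plate (7418, array([543.8,  41.6]), array([74.5, 73.3]), 51.8, np.float64(50.6))
[([233.3, 318.2], [543.5, 42.6, 48.3], 0.87)]
t 13.4 pos [544.   41.1 158.2] yaw 175.0 op 1.0 F [ 0.5 -1.1  0.1] | shift cm [ 2.08 24.88 -4.18] rz 19.57
```

View pics/w5.png

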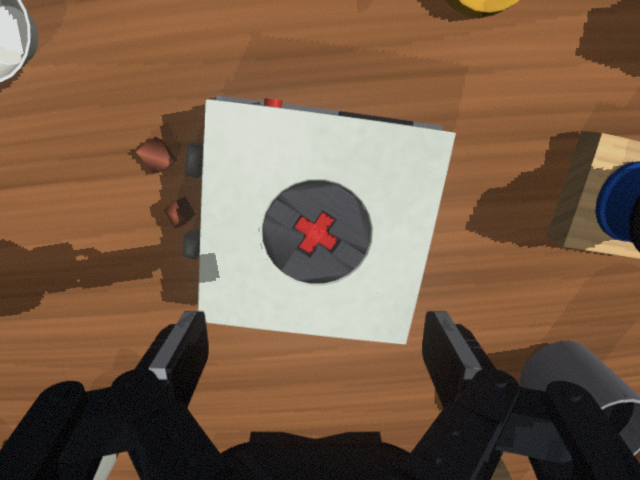

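```bash
cat > fit.py <<'E'
from h import *
from scipy.optimize import differential_evolution as DE
def rectify(a,pose,c,z,half=30,res=0.25):
    from scipy.spatial.transform import Rotation as Ro
    m=r.camera_model('wrist'); H=m['hand_eye']
    xs=np.arange(-half,half,res); X,Y=np.meshgrid(c[0]+xs,c[1]+xs); W=np.stack([X,Y,np.full_like(X,z)],-1)
    T=(W-pose[0])@Ro.from_euler('xyz',pose[1]).as_matrix(); C=(T-H[:3,3])@H[:3,:3]
    p=C[...,:2]/C[...,2:]; p=p*(1+m['k1']*(p**2).sum(-1,keepdims=True))
    return cv2.remap(a,(p[...,0]*m['fx']+m['cx']).astype(np.float32),(p[...,1]*m['fy']+m['cy']).astype(np.float32),cv2.INTER_CUBIC),X,Y
def fitcross(M,X,Y,c):
    def cost(v):
        d=np.radians(v[2]); x=(X-v[0])*np.cos(d)+(Y-v[1])*np.sin(d); y=-(X-v[0])*np.sin(d)+(Y-v[1])*np.cos(d); x,y=abs(x),abs(y)
        k=((x<v[3]/2)&(y<v[4]/2))|((y<v[3]/2)&(x<v[4]/2)); return -(k&M).sum()/(k|M).sum()
    o=DE(cost,[(c[0]-6,c[0]+6),(c[1]-6,c[1]+6),(0,90),(22,36),(6,14)],seed=1,maxiter=60); return np.round(o.x,1),round(-o.fun,3)
E
python3 - <<'E'
from fit import *
f=np.load('w5.npz'); pose=(np.array([544,41.1,158.2]),r.sense()['tcp_rot'])
g,X,Y=rectify(f['a'],pose,(543.9,41.2),47)
h=cv2.cvtColor(g,cv2.COLOR_RGB2HSV); M=((h[...,0]<10)|(h[...,0]>170))&(h[...,1]>110)
M&=np.hypot(X-543.9,Y-41.2)<24
print(M.sum()*.0625, fitcross(M,X,Y,(543.9,41.2)))
save('c6.png',np.hstack([cv2.resize(g,(480,480)),cv2.cvtColor(cv2.resize(M.astype(np.uint8)*255,(300,480)),cv2.COLOR_GRAY2RGB)]))
E
```

```text
537.0 (array([543.9,  40.7,  51.7,  31.1,  10.4]), np.float64(0.976))
```

View pics/c6.png

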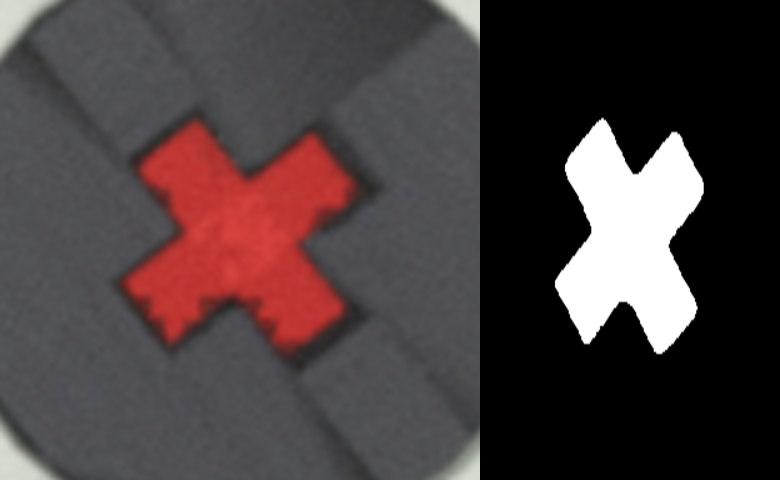

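Rectified crop: the red cross has its arms at 51.7° (mod 90) and is centred at about (543.9, 41). I move over the pot.

Call:
move_arm --increments '[{"tx":0.3,"ty":3.55,"tz":-2,"rx":0,"ry":0,"rz":0,"gripper":1},{"tx":0.3,"ty":3.55,"tz":-2,"rx":0,"ry":0,"rz":0,"gripper":1},{"tx":0.3,"ty":3.55,"tz":0,"rx":0,"ry":0,"rz":0,"gripper":1},{"tx":0.3,"ty":3.55,"tz":0,"rx":0,"ry":0,"rz":0,"gripper":1},{"tx":0.3,"ty":3.55,"tz":0,"rx":0,"ry":0,"rz":0,"gripper":1},{"tx":0.3,"ty":3.55,"tz":0,"rx":0,"ry":0,"rz":0,"gripper":1},{"tx":0.3,"ty":3.6,"tz":0,"rx":0,"ry":0,"rz":0,"gripper":1},{"tx":0,"ty":0,"tz":0,"rx":0,"ry":0,"rz":6.5,"gripper":1},{"tx":0,"ty":0,"tz":0,"rx":0,"ry":0,"rz":6.5,"gripper":1},{"tx":0,"ty":0,"tz":0,"rx":0,"ry":0,"rz":6.6,"gripper":1},{"tx":0,"ty":0,"tz":0,"rx":0,"ry":0,"rz":0,"gripper":1},{"tx":0,"ty":0,"tz":0,"rx":0,"ry":0,"rz":0,"gripper":1}]' --squeeze 60

```text
clock: 14.6
eef_pos: [544.7, 291.3, 197.8]
tcp_rot: [3.141, 0.0, 2.715]
contact_force: [-0.2, -0.3, -0.3]
opening: 1.0
```

Run:
```python
from h import *
a,P=wrist(); save('w7.png',a)
hsv=cv2.cvtColor(a,cv2.COLOR_RGB2HSV); y=(hsv[...,0]>20)&(hsv[...,0]<34)&(hsv[...,1]>110)&(np.hypot(P[...,0]-545,P[...,1]-291)<60)
print('cap',rect(P,y,100,112)); b=np.hypot(P[...,0]-545,P[...,1]-291)<90
print('stand',rect(P,b,19,31),'body',rect(P,b,62,72))
plan(545,290.8,76,155.4)
```

```text
cap (2884, array([544.9, 290. ]), array([36.1, 36.2]), 65.1, np.float64(105.5))
stand (4695, array([545.1, 289.8]), array([90.3, 90.5]), 76.4, np.float64(25.6)) body (2802, array([541.7, 291.2]), array([66.7, 59.4]), 64.1, np.float64(68.6))
t 14.65 pos [544.6 291.4 197.7] yaw 155.6 op 1.004 F [ 0.4  0.6 -0. ] | shift cm [-0.05 -0.05 12.17] rz 0.16
```

View pics/w7.png

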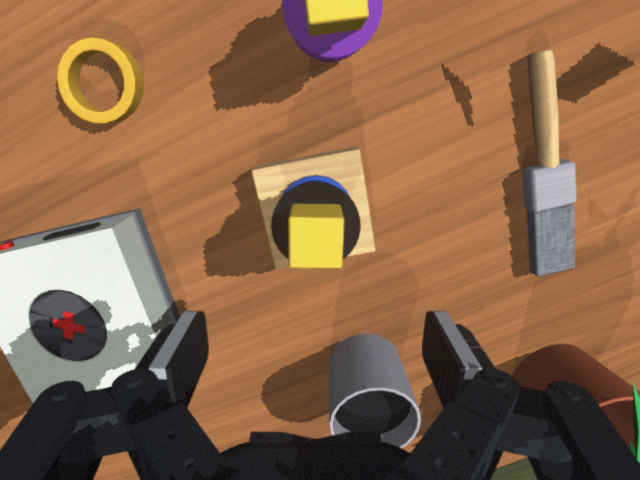

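The wrist picture shows the blue pot on its stand at (316,225), cap aligned with the jaws, with the purple one apart at (333,20). I grasp with 60 N.

Call:
move_arm --increments '[{"tx":-0.05,"ty":-0.08,"tz":2.5,"rx":0,"ry":0,"rz":0.3,"gripper":1},{"tx":0,"ty":0,"tz":3.0,"rx":0,"ry":0,"rz":0,"gripper":1},{"tx":0,"ty":0,"tz":3.0,"rx":0,"ry":0,"rz":0,"gripper":1},{"tx":0,"ty":0,"tz":2.5,"rx":0,"ry":0,"rz":0,"gripper":1},{"tx":0,"ty":0,"tz":1.35,"rx":0,"ry":0,"rz":0,"gripper":1},{"tx":0,"ty":0,"tz":0,"rx":0,"ry":0,"rz":0,"gripper":1},{"tx":0,"ty":0,"tz":0,"rx":0,"ry":0,"rz":0,"gripper":-1},{"tx":0,"ty":0,"tz":0,"rx":0,"ry":0,"rz":0,"gripper":-1},{"tx":0,"ty":0,"tz":0,"rx":0,"ry":0,"rz":0,"gripper":-1},{"tx":0,"ty":0,"tz":0,"rx":0,"ry":0,"rz":0,"gripper":-1},{"tx":0,"ty":0,"tz":0,"rx":0,"ry":0,"rz":0,"gripper":-1}]' --squeeze 70

```text
clock: 15.75
eef_pos: [545.2, 291.6, 75.2]
tcp_rot: [3.14, 0.001, 2.708]
contact_force: [-0.1, 0.2, 5.4]
opening: 0.41
```

```bash
python3 -c "
from h import *
plan(544,41.2,130,141.7)"
```

```text
t 15.75 pos [545.2 291.6  75.2] yaw 155.2 op 0.41 F [-0.1  0.2  5.4] | shift cm [-10.42 -22.77  -5.51] rz 13.45
```

Call:
move_arm --increments '[{"tx":0,"ty":0,"tz":-0.5,"rx":0,"ry":0,"rz":0,"gripper":-1},{"tx":0,"ty":0,"tz":-1.5,"rx":0,"ry":0,"rz":0,"gripper":-1},{"tx":0,"ty":0,"tz":-2.5,"rx":0,"ry":0,"rz":0,"gripper":-1},{"tx":0,"ty":0,"tz":-2.5,"rx":0,"ry":0,"rz":0,"gripper":-1},{"tx":-1.3,"ty":-2.85,"tz":0,"rx":0,"ry":0,"rz":0,"gripper":-1},{"tx":-1.3,"ty":-2.85,"tz":0,"rx":0,"ry":0,"rz":0,"gripper":-1},{"tx":-1.3,"ty":-2.85,"tz":0,"rx":0,"ry":0,"rz":0,"gripper":-1},{"tx":-1.3,"ty":-2.85,"tz":0,"rx":0,"ry":0,"rz":0,"gripper":-1},{"tx":-1.3,"ty":-2.85,"tz":0,"rx":0,"ry":0,"rz":0,"gripper":-1},{"tx":-1.3,"ty":-2.85,"tz":0,"rx":0,"ry":0,"rz":0,"gripper":-1},{"tx":-1.3,"ty":-2.85,"tz":0,"rx":0,"ry":0,"rz":0,"gripper":-1},{"tx":-1.3,"ty":-2.85,"tz":0,"rx":0,"ry":0,"rz":0,"gripper":-1}]' --squeeze 100

```text
clock: 16.95
eef_pos: [542.9, 39.3, 144.9]
tcp_rot: [3.141, 0.001, 2.708]
contact_force: [0.5, -0.3, -1.5]
opening: 0.404
```

Call:
move_arm --increments '[{"tx":0,"ty":0,"tz":0,"rx":0,"ry":0,"rz":6.7,"gripper":-1},{"tx":0,"ty":0,"tz":0,"rx":0,"ry":0,"rz":6.7,"gripper":-1},{"tx":0,"ty":0,"tz":0,"rx":0,"ry":0,"rz":0,"gripper":-1},{"tx":0,"ty":0,"tz":0,"rx":0,"ry":0,"rz":0,"gripper":-1},{"tx":0,"ty":0,"tz":0,"rx":0,"ry":0,"rz":0,"gripper":-1}]' --squeeze 100

```text
clock: 17.45
eef_pos: [543.0, 40.7, 144.2]
tcp_rot: [3.141, 0.0, 2.477]
contact_force: [-0.2, -0.6, -1.8]
opening: 0.406
```

Run:
```python
from h import *
plan(544,41.2,122,141.7)
a,P=wrist(); b,d=r.grab_frame('side'); save('c8.png',np.hstack([cv2.resize(a,(400,300)),cv2.resize(b[160:320,250:410],(300,300),interpolation=cv2.INTER_CUBIC)]))
hsv=cv2.cvtColor(a,cv2.COLOR_RGB2HSV); y=(hsv[...,0]>20)&(hsv[...,0]<34)&(hsv[...,1]>110)&(np.hypot(P[...,0]-544,P[...,1]-41)<60)
zz=P[...,2][y]; print('yellow z pct',np.percentile(zz,[5,50,95]).round(1)); print('cap',rect(P,y,np.percentile(zz,50)-4,200))
t,dt=r.grab_frame('top'); Q=cloud('top',dt); k=np.hypot(Q[...,0]-544,Q[...,1]-41)<110; print('mixer top',rect(Q,k,44,56))
```

```text
t 17.45 pos [543.   40.7 144.2] yaw 141.9 op 0.406 F [-0.2 -0.6 -1.8] | shift cm [-0.05  0.1   2.22] rz 0.21
yellow z pct [145.4 174.2 175.4]
cap (8818, array([542.2,  38.3]), array([73.3, 36.5]), 51.3, np.float64(174.5))
mixer top (545, array([564.1,  33.4]), array([ 88.9, 173.3]), 3.3, np.float64(49.6))
```

View pics/c8.png

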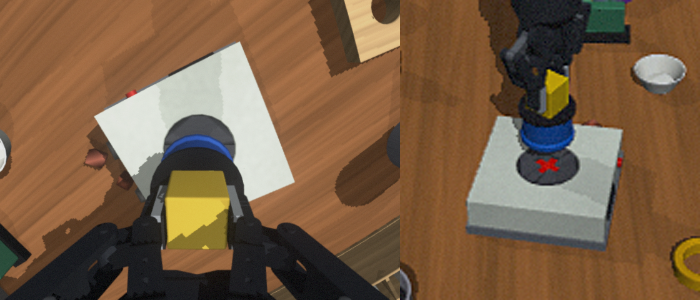

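The pot hangs upright over the plate, with flats at 141.9° and the slot at 51.7+90°. I lower it to just above the slot.

Call:
move_arm --increments '[{"tx":-0.02,"ty":0.12,"tz":1.0,"rx":0,"ry":0,"rz":0.2,"gripper":-1},{"tx":0,"ty":0,"tz":1.2,"rx":0,"ry":0,"rz":0,"gripper":-1},{"tx":0,"ty":0,"tz":0.6,"rx":0,"ry":0,"rz":0,"gripper":-1},{"tx":0,"ty":0,"tz":0,"rx":0,"ry":0,"rz":0,"gripper":-1},{"tx":0,"ty":0,"tz":0.15,"rx":0,"ry":0,"rz":0,"gripper":-1},{"tx":0,"ty":0,"tz":0.15,"rx":0,"ry":0,"rz":0,"gripper":-1},{"tx":0,"ty":0,"tz":0,"rx":0,"ry":0,"rz":0,"gripper":-1},{"tx":0,"ty":0,"tz":0,"rx":0,"ry":0,"rz":0,"gripper":-1}]' --squeeze 100

```text
clock: 18.4
eef_pos: [544.0, 41.3, 113.0]
tcp_rot: [3.141, 0.0, 2.47]
contact_force: [-0.3, -0.9, -2.1]
opening: 0.405
```

```bash
python3 -c "
from h import *
plan(543.9,41.5,100,141.7)"
```

```text
t 18.4 pos [544.   41.3 113. ] yaw 141.5 op 0.405 F [-0.3 -0.9 -2.1] | shift cm [0.02 0.01 1.3 ] rz -0.16
```

Call:
move_arm --increments '[{"tx":0,"ty":0,"tz":0.2,"rx":0,"ry":0,"rz":0,"gripper":-1},{"tx":0,"ty":0,"tz":0.2,"rx":0,"ry":0,"rz":0,"gripper":-1},{"tx":0,"ty":0,"tz":0.2,"rx":0,"ry":0,"rz":0,"gripper":-1},{"tx":0,"ty":0,"tz":0,"rx":0,"ry":0,"rz":0,"gripper":-1}]' --squeeze 110

```text
clock: 18.8
eef_pos: [544.2, 41.3, 107.0]
tcp_rot: [3.141, 0.001, 2.47]
contact_force: [-0.6, -0.6, 5.0]
opening: 0.405
```

Call:
move_arm --increments '[{"tx":0,"ty":0,"tz":0.2,"rx":0,"ry":0,"rz":0,"gripper":-1},{"tx":0,"ty":0,"tz":0.2,"rx":0,"ry":0,"rz":0,"gripper":-1},{"tx":0,"ty":0,"tz":0.2,"rx":0,"ry":0,"rz":0,"gripper":-1},{"tx":0,"ty":0,"tz":0,"rx":0,"ry":0,"rz":0,"gripper":-1},{"tx":0,"ty":0,"tz":0,"rx":0,"ry":0,"rz":0,"gripper":-1}]' --squeeze 120

```text
clock: 19.3
eef_pos: [544.2, 41.3, 101.3]
tcp_rot: [3.141, 0.001, 2.47]
contact_force: [-0.9, -0.2, 8.3]
opening: 0.402
```

Call:
move_arm --increments '[{"tx":0,"ty":0,"tz":0.1,"rx":0,"ry":0,"rz":0,"gripper":-1},{"tx":0,"ty":0,"tz":0.05,"rx":0,"ry":0,"rz":0,"gripper":-1},{"tx":0,"ty":0,"tz":0,"rx":0,"ry":0,"rz":0,"gripper":-1},{"tx":0,"ty":0,"tz":0,"rx":0,"ry":0,"rz":0,"gripper":-1}]' --squeeze 120

```text
clock: 19.7
eef_pos: [544.3, 41.4, 100.2]
tcp_rot: [3.141, 0.001, 2.47]
contact_force: [-1.9, -0.5, 12.0]
opening: 0.4
```

Call:
move_arm --increments '[{"tx":0,"ty":0,"tz":0.05,"rx":0,"ry":0,"rz":0,"gripper":-1},{"tx":0,"ty":0,"tz":0.05,"rx":0,"ry":0,"rz":0,"gripper":-1},{"tx":0,"ty":0,"tz":0,"rx":0,"ry":0,"rz":0,"gripper":-1},{"tx":0,"ty":0,"tz":0,"rx":0,"ry":0,"rz":0,"gripper":-1}]' --squeeze 120

```text
clock: 20.1
eef_pos: [544.4, 41.4, 100.1]
tcp_rot: [3.141, 0.001, 2.47]
contact_force: [-6.5, -1.1, 23.3]
opening: 0.402
```

Call:
move_arm --increments '[{"tx":0.03,"ty":-0.03,"tz":0.05,"rx":0,"ry":0,"rz":0,"gripper":-1},{"tx":0,"ty":0,"tz":0,"rx":0,"ry":0,"rz":0,"gripper":-1},{"tx":0,"ty":0,"tz":0,"rx":0,"ry":0,"rz":0,"gripper":-1},{"tx":0,"ty":0,"tz":0,"rx":0,"ry":0,"rz":0,"gripper":-1}]' --squeeze 120

```text
clock: 20.5
eef_pos: [544.3, 41.3, 100.1]
tcp_rot: [3.14, 0.002, 2.47]
contact_force: [-6.9, 0.2, 27.5]
opening: 0.399
```

Run:
```python
from h import *
plan(543.9,41.5,100,141.7)
b,d=r.grab_frame('side'); Q=cloud('side',d); a,P=wrist()
hsv=cv2.cvtColor(a,cv2.COLOR_RGB2HSV); y=(hsv[...,0]>20)&(hsv[...,0]<34)&(hsv[...,1]>110)&(np.hypot(P[...,0]-544,P[...,1]-41)<40)
zz=P[...,2][y]; print('cap z wrist',np.percentile(zz,[50,90]).round(1))
bb=b.astype(int); bl=(bb[...,2]>bb[...,0]+50)&(np.hypot(Q[...,0]-544,Q[...,1]-41)<50); print('blue z side',np.percentile(Q[...,2][bl],[2,50,98]).round(1))
save('c9.png',np.hstack([cv2.resize(a,(400,300)),cv2.resize(b[160:320,250:410],(400,300),interpolation=cv2.INTER_CUBIC)]))
```

```text
t 20.5 pos [544.3  41.3 100.1] yaw 141.5 op 0.399 F [-6.9  0.2 27.5] | shift cm [ 0.05 -0.01  0.01] rz -0.15
cap z wrist [130.1 131.1]
blue z side [51.5 64.6 83.8]
```

View pics/c9.png

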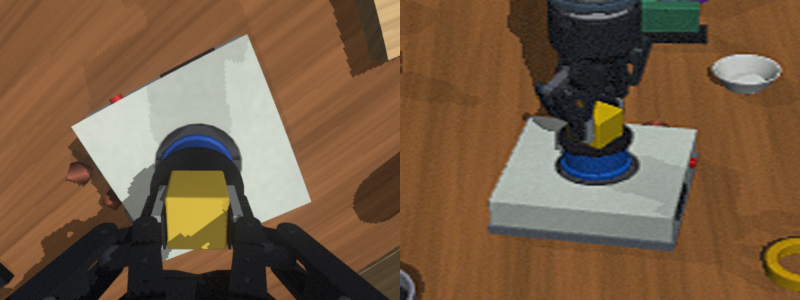

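The cap top is at z = 130.1 mm, matching 50 + 80, so the pot is fully home. The upward force is 27.5 N against a hard stop, and the side view shows the pot flush on the plate. I hand in while still holding.

```bash
python3 -c "
from h import *
print(r.sign_off())
s=r.sense(); print(s['clock'],np.round(s['contact_force'],1),np.round(s['eef_pos'],1))"
```

```text
the job is handed in; nothing more can be done
None
the job is handed in; nothing more can be done
```

The job is done and handed in at about 20.6 s of the 61 s allowed. I gripped the green scraper and wiped all four chips off the mixer's deck in one pass. I stood the scraper back on the table at about (471, -296), clear of the mixer. I took the blue pot by its yellow cap, turned it about 14° to match the slot (51.7°), pressed it fully home and kept holding it there.

**Last checks:**
- **Pot:** The cap top measured z = 130.1 mm, where 130 is expected. The tool stopped at z = 100.1 mm, where about 100 means home. It was pressed against a hard stop with a steady reading of about 27 N.
- **Side push:** A sideways force of about 7 N in x remained, and a 0.4 mm correction did not remove it. The pot still sat flush in the side view.
- **Chips:** The top picture after the wipe showed the deck clear and all four chips on the table to the right of the mixer.
- **Bystanders:** None were touched as far as the pictures show, but I did not measure their positions again at the end.

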